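Ink the hand stamp and hold it on the marked box of a form

TASK

Take the orange-handled stamp, press it upright on the middle of the blue ink pad to ink it, then stamp the form: set it down upright inside the red frame, square to the frame and with the white dot on its handle facing the foot of the form, touching the paper nowhere else. Finish while still holding the stamp there, pressed lightly on the paper with about 6 newtons; do not let go and do not lean on it. Keep the stamp off the red ink pad and leave everything else on the desk where it is.

Things in the scene. Friction and masses are not known exactly. Their poses are not given: they have to be found in the camera images.
- stamp: Hand stamp with an orange handle, about 90 g, standing upright on its rubber face on the desk. Origin at the centre of the face (underside), z up along the handle. From below: black rubber face and pale wooden block 22 (x) by 46 (y) mm, up to 20 mm high; orange handle, a rounded bar 20 (x) by 26 (y) mm, from 20 to 92 mm high, centred over the face. A white dot (10 mm) on the handle's side and a white bar on its top edge mark its front, the -x side.
- stamp_face (a point): Centre of the stamp's rubber face (at the stamp's origin, same axes); the face is 20 (x) by 44 (y) mm.
- stamp_front (a point): Point in the plane of the stamp's face, 16 mm from its centre towards the stamp's front (-x), the side with the white dot.
- inkpad_blue: Open ink pad with blue foam, fixed to the desk: black case 95 (x) by 70 (y) by 10 mm high, its open lid (grey inside, 8 mm high) lying flat beside it on +y. Foam 85 by 60 mm, top 20 mm above the desk, standing 10 mm proud of the case; it yields about 1.5 N per mm, at most 7 mm. Origin at the centre of the case's underside.
- inkpad_blue_top (a point): Centre of the top of the blue foam at rest, 20 mm above the desk.
- inkpad_red: Ink pad of the same shape and size with red foam, fixed to the desk; not to be touched with the stamp. Origin at the centre of the case's underside.
- form_board: Grey board 240 (x) by 180 (y) mm fixed to the desk, bearing a green-edged soft cushion with a white form (210 by 148 mm) on it; origin at the centre of the board's underside. The foot of the form is its -x edge, the steel clip is at the head (+x, up to 36 mm high). The paper's top is 22 mm above the desk; paper and cushion sink together under load, about 1.5 N per mm, at most 9 mm.
- stamp_box (a point): Centre of the red frame printed on the form, on the paper's top, 45 mm towards the foot and 25 mm towards -y from the form's centre; axes as the board's. The frame is 36 (x) by 60 (y) mm, its lines 2 mm wide; it sinks with the paper. The stamp's long side lies along the frame's long side.
- other_stamp: Bystander: a stamp of the same shape and size with a grey handle, standing on its face. Origin at the centre of its underside.
- pen_pot: Bystander: steel pot with pens, 72 mm across, 95 mm high, the pens up to 155 mm. Origin at the centre of its underside.
- mug: Bystander: white mug, 80 mm across, 90 mm high, handle on +y. Origin at the centre of its underside.
Things that resemble listed ones, but are neither listed nor needed, are in the scene too. Leave any green or pink look-alike of the inkpad_blue alone.

How it is judged:
By the outcome, as a careful person would: the job done as asked, in the order asked, and still so for the second after the job is handed in, while the arm keeps its last pose, push and grip.
It also fails if it takes over 51 s, if anything falls off the work surface, if the arm or the gripper's body presses on something with over 40 N, if the wrist force passes 120 N, or if a joint passes its speed limit or range.

ROBOT

A 7-joint arm with a two-finger parallel gripper is mounted at the origin on the work surface. World frame = base frame: x ahead of the robot, y to its left, z up, the work surface at z = 0. Lengths are in m, angles in degrees, forces in N, time in s.
With the tool pointing down it reaches from about 0.425 to 0.875 m from the base axis. Payload 4.7 kg.
Tool frame: the origin (TCP) lies at the very end of the fingers, on their centre line; the grasp point (between the pads) lies 19 mm behind it; z points along the fingers, x is the direction in which the jaws open and shut, and the axes are right-handed (so a half turn about z gives the same grasp; the last joint's range is limited). The gripper opens to 87 mm and grips with 3 to 60 N. Pads are 19 mm wide; open, the fingers measure 117 mm over their backs; the gripper's body (75 mm by 190 mm) begins 51 mm behind the grasp point.
Start: joints at [-73.333, 18.392, -4.016, 83.108, 1.295, 78.541, -3.26], TCP at [0.178, 0.625, 0.223] pointing down, gripper open.
Joint ranges: [-163.93, 163.93], [-17.29, 119.83], [-79.2, 71.16], [3.27, 140.29], [-89.18, 269.18], [5.43, 117.66], [-154.24, 154.24]. Speed limits (degrees/s): [147.25, 147.25, 180, 180, 180, 180, 180].

INTERFACE

Orientations are given as [roll, pitch, yaw] about the fixed x, y, z axes, in that order (R = Rz(yaw) Ry(pitch) Rx(roll)).
In Python, from cell import sensors, vision, env gives the robot as it stands.
- The arm moves only by the shell command python3 -m inch 'ROWS' [OPENING] [FORCE]. ROWS is a JSON object of lists of equal length, an entry for each row: "dp": the shift along the tool's x, y, z in m, a list of three; "turn": the turn about the tool's z in degrees. A call has 1 to 8 rows; each row shifts and turns the commanded pose from where the row before left it, along the tool's axes as they then stand; what a row does not reach is not made up. A row lasts 1/8 s, in which the tool goes at most 62.5 mm and 10.7 degrees, less where a joint would pass 70% of its speed; a pose out of reach is approached as far as the arm can. A call is refused whole if a number of a shift passes 0.0625 or a number of a turn 10.7, either way. A call with a gripper value outside its range is refused whole. OPENING is the closure, from -1 (fully open) to 1 (shut), set as the call begins (- or left out, the last holds). The fingers move at their own pace and stop on an object; FORCE is the grip in N (left out, the last holds). Time passes only in rows, so rows that do not move let the fingers close. It gives the time, the measured TCP pose, the force and the opening at its end, in the units of the state.
- sensors.get_obs(): the state, without advancing time (a new reading comes with each control period).
- vision.read_camera(name): name is "scene" or "top"; returns the picture (480x640x3 uint8, blue, green, red); there is no depth.
- vision.get_calibration(name): a dict with "K" (3x3 intrinsics, pixels), "pose" (4x4, takes a point from camera to world coordinates). Camera axes: x right, y down, z forward; pixel columns grow to the right and rows downward; lengths in m; the calibration is good to about 2 mm. A picture is of the moment at which its call begins. get_calibration takes no time and is no camera call.
- env.sign_off(): hands the job in, once; it reports no verdict.
The state is a dict: "time_s": time; "qpos": joint angles; "joint_velocities": joint speeds; "effort": joint torques, N m; "tool_pos": TCP position; "tool_rot": TCP orientation; "force": force on the tool from outside, world axes, zero at the start; "wrist_torque": the same for the moment, N m; "grip_width": finger opening in m.
Only numpy, scipy, OpenCV 4.12 (cv2) and the standard library are available. Lean on these libraries where they do the work, as an engineer would, in place of code of your own. Each camera call takes 0.05 s, during which the arm holds its last target.

## Working session

There is one attempt and no reset: what is moved stays moved. The work goes in short steps, Python scripts to look and compute and a shell command to move; the robot and the scene stay as the last step left them, time stands still between calls to the robot, and variables do not carry over. Pictures are saved under pics/ and viewed, and the job is handed in when it is done.

```bash
mkdir -p pics; ls
python3 - <<'E'
from cell import sensors, vision
import cv2,numpy as np
np.set_printoptions(precision=4,suppress=True)
print(sensors.get_obs())
for n in("top","scene"):
    cv2.imwrite(f"pics/{n}0.png",vision.read_camera(n)); c=vision.get_calibration(n); print(n,c)
E
```

```text
pics
{'time_s': 0.0, 'qpos': array([-73.3338,  18.4389,  -4.0141,  83.1746,   1.2971,  78.5397,
        -3.2594]), 'joint_velocities': array([-0.02  , -0.0825,  0.04  , -0.0077, -0.0531,  0.0341, -0.001 ]), 'effort': array([ -0.0003, -49.1294,  -0.4042, -31.2535,  -0.0639,   0.0433,
         0.0002]), 'tool_pos': array([0.1775, 0.6247, 0.2215]), 'tool_rot': array([179.9918,   0.1079,  74.1432]), 'force': array([-0.288 ,  0.0417, -0.3782]), 'wrist_torque': array([-0.0416,  0.0003,  0.0322]), 'grip_width': 0.08701309239611016}
top {'K': array([[500.6788,   0.    , 316.6094],
       [  0.    , 500.6788, 229.376 ],
       [  0.    ,   0.    ,   1.    ]]), 'pose': array([[ 0.0205, -0.9958,  0.0895,  0.4054],
       [-0.9994, -0.0181,  0.0282, -0.035 ],
       [-0.0265, -0.0901, -0.9956,  1.0214],
       [ 0.    ,  0.    ,  0.    ,  1.    ]])}
scene {'K': array([[477.875 ,   0.    , 322.1417],
       [  0.    , 477.875 , 246.4043],
       [  0.    ,   0.    ,   1.    ]]), 'pose': array([[ 0.58  ,  0.5766, -0.5755,  1.0856],
       [ 0.8146, -0.4147,  0.4054, -0.4326],
       [-0.0049, -0.7039, -0.7102,  0.7849],
       [ 0.    ,  0.    ,  0.    ,  1.    ]])}
```

View pics/top0.png

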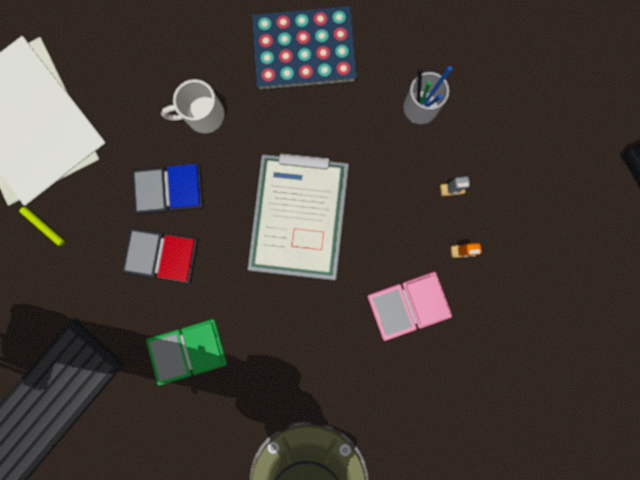

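View pics/scene0.png

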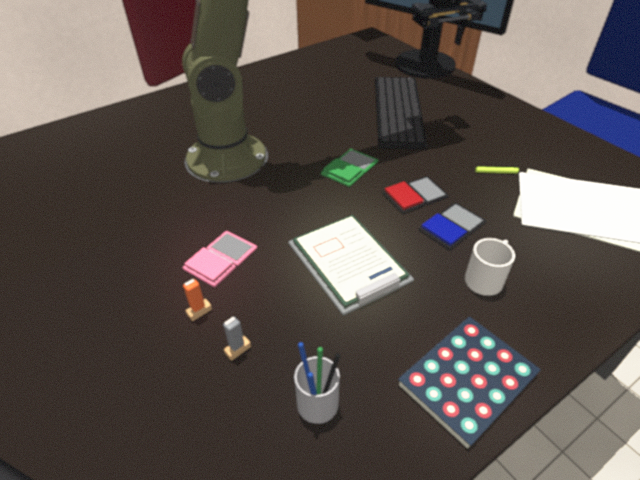

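The top view shows the orange stamp at about (466,250), blue pad foam at (184,186), the form's frame at (308,239), and the grey stamp at (455,186). I'll enlarge these.

```bash
cat > h.py <<'E'
from cell import sensors, vision
import cv2,numpy as np
np.set_printoptions(precision=4,suppress=True)
CAL={n:vision.get_calibration(n) for n in("top","scene")}
def ray(n,u,v,z):
    c=CAL[n];d=c["pose"][:3,:3]@np.linalg.solve(c["K"],[u,v,1.]);o=c["pose"][:3,3]
    return o+d*(z-o[2])/d[2]
def proj(n,p):
    c=CAL[n];q=c["K"]@(c["pose"][:3,:3].T@(np.asarray(p,float)-c["pose"][:3,3]));return q[:2]/q[2]
def crop(img,u,v,w,h,s,f):
    c=img[v:v+h,u:u+w];cv2.imwrite(f,cv2.resize(c,None,fx=s,fy=s,interpolation=cv2.INTER_CUBIC))
E
python3 - <<'E'
from h import *
t=cv2.imread("pics/top0.png");s=cv2.imread("pics/scene0.png")
a=lambda im,u,v,w,h,k:cv2.resize(im[v:v+h,u:u+w],None,fx=k,fy=k,interpolation=cv2.INTER_CUBIC)
# stamp top 60x45 at (435,170)..; 
cv2.imwrite("pics/c1.png",np.hstack([a(t,435,170,50,100,6),a(s,175,270,80,100,6)[:, :480]]))
cv2.imwrite("pics/c2.png",a(t,240,145,115,140,4)); cv2.imwrite("pics/c3.png",a(t,120,150,90,75,7))
print(proj("scene",[0,0,0]),proj("scene",[.1775,.6247,.2215]),proj("top",[.1775,.6247,.2215]),proj("top",[0,0,0]))
E
```

```text
[225.9355 157.4128] [441.4614  46.45  ] [-88.4361 410.2309] [308.3378 481.8638]
```

View pics/c1.png

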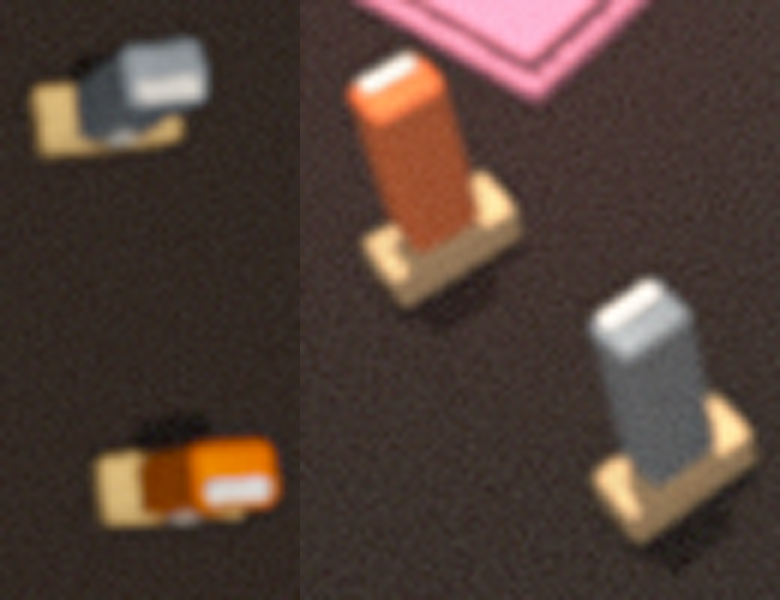

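View pics/c2.png

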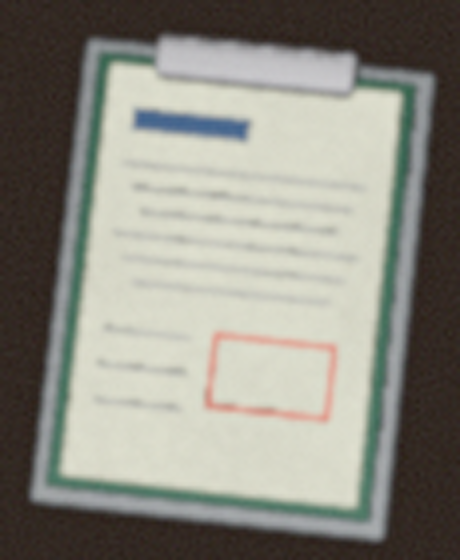

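View pics/c3.png

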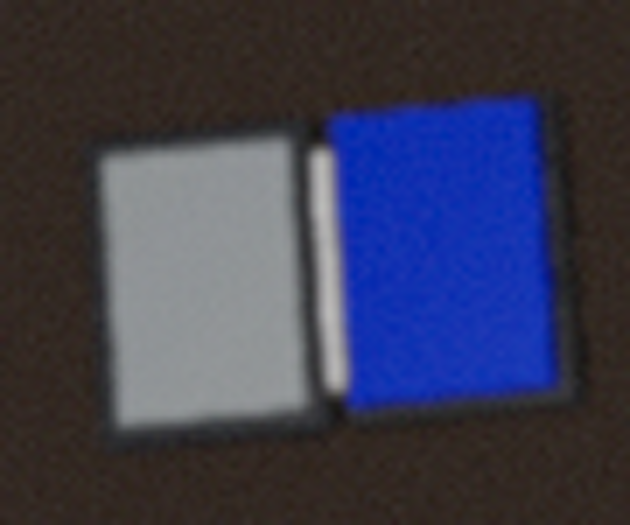

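Orange stamp: handle top centred in crop c1 at about (237,474), with the white bar on the image-lower (-x) side. The frame is cleanly visible, and its foot is image-bottom. The blue foam corners are clear. I'll crop the scene camera for the same items.

Run:
```python
from h import *
s=cv2.imread("pics/scene0.png")
crop(s,410,195,85,60,8,"pics/c4.png"); crop(s,280,205,140,105,5,"pics/c5.png"); crop(s,175,270,50,60,10,"pics/c6.png")
U=lambda k,u0,v0,L:[((a+.5)/k-.5+u0,(b+.5)/k-.5+v0) for a,b in L]
def rep(nm,n,px,z):
    P=np.array([ray(n,u,v,z) for u,v in px]);print(nm,P.mean(0));print(P[:,:2].tolist())
    e=np.roll(P,-1,0)-P;print(" len",np.linalg.norm(e,axis=1),"ang",np.degrees(np.arctan2(e[:,1],e[:,0])))
rep("frame","top",U(4,240,145,[(216,334),(335,346),(327,420),(207,407)]),.022)
rep("foam","top",U(7,120,150,[(330,112),(540,97),(556,388),(348,410)]),.02)
rep("board","top",U(4,240,145,[(88,38),(433,74),(384,540),(31,500)]),.012)
rep("top","top",U(6,435,170,[(192,440),(279,440),(281,508),(194,508)]),.092)
rep("wood","scene",[(a+175,b+270) for a,b in [( (361-300)/6,240/6),(188/6,172/6),(220/6,209/6),(104/6,283/6)]],.02)
rep("topscene","scene",[(a+175,b+270) for a,b in [( (349-300)/6,95/6),(112/6,52/6),(145/6,75/6),(68/6,124/6)]],.092)
```

```text
frame [0.476  0.0114 0.022 ]
[[0.49690548096524956, 0.03957011162863343], [0.4919494812073419, -0.020267950288468138], [0.45479882523442705, -0.01699079460999331], [0.4601512311208459, 0.04317456179487668]]
 len [0.06   0.0373 0.0604 0.0369] ang [-94.7346 174.9588  84.9163  -5.601 ]
foam [0.5804 0.268  0.02  ]
[[0.6210597045015944, 0.30328065115958025], [0.626420917580802, 0.24158927650295878], [0.540756003229514, 0.23329258718938564], [0.5332937197195098, 0.2938149390663197]]
 len [0.0619 0.0861 0.061  0.0883] ang [ -85.0333 -174.4681   97.029     6.1557]
board [0.5227 0.0319 0.012 ]
[[0.649604045816315, 0.11007089366256209], [0.633357301745663, -0.06754254106679661], [0.39568730835815186, -0.0465594090140579], [0.41206167489662676, 0.1316911757014248]]
 len [0.1784 0.2386 0.179  0.2385] ang [-95.2264 174.9546  84.7515  -5.2005]
top [ 0.4587 -0.2994  0.092 ]
[[0.4688651677020688, -0.28592613842936254], [0.46936551517739505, -0.3124553318681921], [0.4484817249711853, -0.31287944866382744], [0.44796650592996123, -0.2864046914200885]]
 len [0.0265 0.0209 0.0265 0.0209] ang [ -88.9195 -178.8366   91.1149    1.3118]
wood [ 0.4623 -0.2964  0.02  ]
[[0.45174455870224106, -0.32135581932890905], [0.45014798814401424, -0.2743376884208306], [0.47083475274787934, -0.2725592350329825], [0.4763471626783352, -0.31716885579951926]]
 len [0.047  0.0208 0.0449 0.025 ] ang [  91.9448    4.9137  -82.9557 -170.3417]
topscene [ 0.4611 -0.2983  0.092 ]
[[0.4561966721373215, -0.3112786231756174], [0.45125418255719907, -0.2875084791074039], [0.4662746470611726, -0.28309478291866297], [0.4706733054990768, -0.31132252987135367]]
 len [0.0243 0.0157 0.0286 0.0145] ang [101.7461  16.3752 -81.143  179.8262]
```

View pics/c4.png

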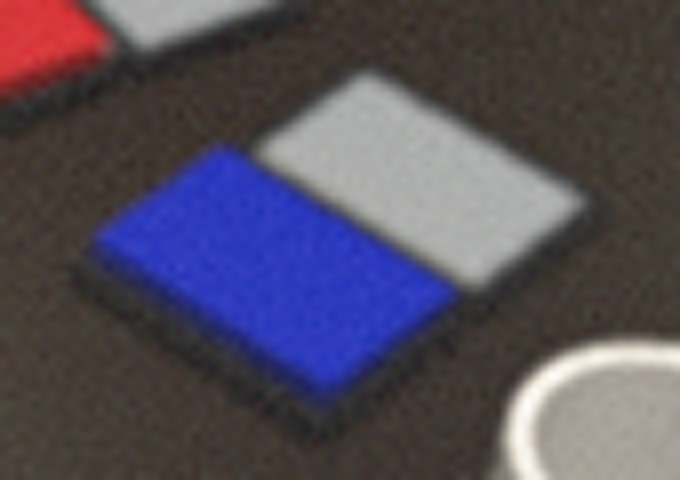

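View pics/c5.png

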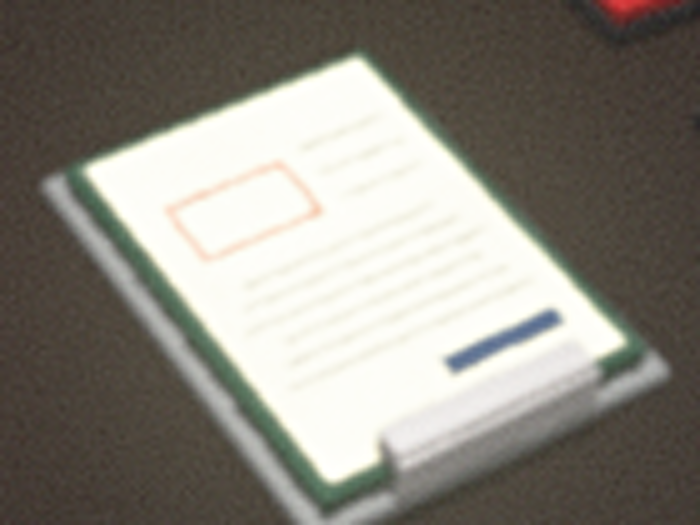

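View pics/c6.png

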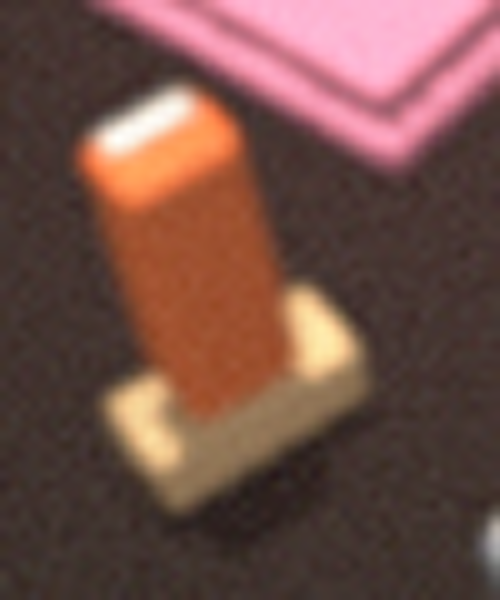

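Scene crops: the frame, blue foam and orange stamp are clear in both views, and sizes agree with the listing. Next I'll fit the stamp's x, y and yaw using colour masks in both cameras, plus the frame and foam from the scene view.

```bash
cat > fit.py <<'E'
from h import *
from scipy.optimize import minimize
def box(x0,x1,y0,y1,z0,z1): return np.array([[a,b,c] for a in(x0,x1) for b in(y0,y1) for c in(z0,z1)])
W=box(-.011,.011,-.023,.023,0,.020); H=box(-.010,.010,-.013,.013,.020,.092)
def fitstamp(imgs,boxes,x0):
    # silhouette fit: handle+wood mask vs. projected convex hulls, supersampled
    data=[]
    for n,(im,b) in imgs.items():
        u,v,w,h=b;c=cv2.resize(im[v:v+h,u:u+w],None,fx=4,fy=4,interpolation=cv2.INTER_LINEAR)
        hsv=cv2.cvtColor(c,cv2.COLOR_BGR2HSV)
        m=((hsv[...,2]>75)&((hsv[...,1]<60)|(hsv[...,0]<25))&(hsv[...,0]<40)|(hsv[...,2]>150)).astype(np.float32)
        data.append((n,b,m))
    def ren(p,n,b):
        u,v,w,h=b;r=np.zeros((h*4,w*4),np.uint8);R=np.array([[np.cos(p[2]),-np.sin(p[2])],[np.sin(p[2]),np.cos(p[2])]])
        for B in(W,H):
            Q=B.copy();Q[:,:2]=B[:,:2]@R.T+p[:2]
            q=np.array([(proj(n,P)-[u,v]+.5)*4-.5 for P in Q]);hl=cv2.convexHull((q*16).round().astype(np.int32))
            cv2.fillConvexPoly(r,hl,255,cv2.LINE_AA,4)
        return r/255.
    f=lambda p,ds:sum(np.abs(ren(p,n,b)-m).sum() for n,b,m in ds)
    for ds in(data,[data[0]],[data[1]]):
        s=minimize(f,x0,args=(ds,),method="Nelder-Mead",options=dict(initial_simplex=np.array(x0)+np.array([[0,0,0],[.006,0,0],[0,.006,0],[0,0,.15]]),xatol=1e-5,fatol=.5))
        print([d[0] for d in ds],s.x[:2],np.degrees(s.x[2]),s.fun,[d[2].sum() for d in ds])
        if len(ds)==2: best=s.x
    for n,b,m in data:cv2.imwrite(f"pics/fit_{n}.png",cv2.resize(np.dstack([m*255,ren(best,n,b)*255,m*0]).astype(np.uint8),None,fx=2,fy=2))
    return best
E
python3 - <<'E'
from fit import *
t=cv2.imread("pics/top0.png");s=cv2.imread("pics/scene0.png")
fitstamp({"top":(t,(440,232,50,36)),"scene":(s,(178,274,40,50))},None,[.461,-.298,.03])
U=lambda k,u0,v0,L:[((a+.5)/k-.5+u0,(b+.5)/k-.5+v0) for a,b in L]
def rep(nm,n,px,z):
    P=np.array([ray(n,u,v,z) for u,v in px]);print(nm,P.mean(0))
    e=np.roll(P,-1,0)-P;print(" len",np.linalg.norm(e,axis=1),"ang",np.degrees(np.arctan2(e[:,1],e[:,0])))
rep("frame","scene",U(5,280,205,[(169,210),(282,164),(321,213),(207,259)]),.022)
rep("foam","scene",U(8,410,195,[(92,240),(220,146),(458,295),(326,390)]),.02)
E
python3 - <<'E'
import cv2,numpy as np
a=cv2.imread('pics/fit_top.png');b=cv2.imread('pics/fit_scene.png')
h=max(a.shape[0],b.shape[0]);p=lambda i:cv2.copyMakeBorder(i,0,h-i.shape[0],0,0,0)
cv2.imwrite('pics/fit.png',np.hstack([p(a),p(b)]))
E
```

```text
['top', 'scene'] [ 0.4571 -0.2983] 4.665167376345841 5700.07843137255 [np.float32(6721.0), np.float32(16548.0)]
['top'] [ 0.4584 -0.3003] 1.1236686193490362 670.5686274509803 [np.float32(6721.0)]
['scene'] [ 0.4559 -0.297 ] 9.245573413600404 4288.956862745098 [np.float32(16548.0)]
frame [0.4769 0.014  0.022 ]
 len [0.0592 0.0358 0.0584 0.0349] ang [ 84.3325  -7.3999 -96.53   173.9072]
foam [0.5817 0.2704 0.02  ]
 len [0.0611 0.0876 0.0599 0.0849] ang [  97.5202    5.9077  -85.0223 -173.2609]
```

View pics/fit.png

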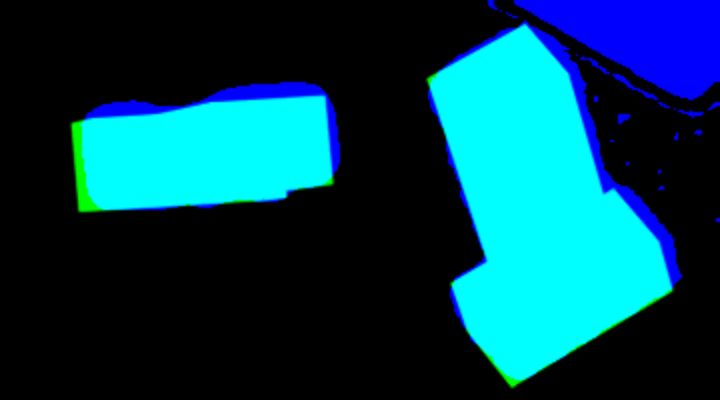

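The blue mask leaks onto the pink pad in the scene view, so I'm excluding that colour and refitting.

```bash
sed -i 's/|(hsv\[...,2\]>150)).astype/|(hsv[...,2]>150))\&~((hsv[...,0]>140)\&(hsv[...,1]>40)\&(hsv[...,0]<176))/; s/\(<176)\)/\1/' fit.py
python3 - <<'E'
s=open('fit.py').read()
i=s.index("        m=(");j=s.index("data.append")
s=s[:i]+"""        Hh,S,V=[hsv[...,k].astype(int) for k in range(3)]
        m=(((V>85)&(((Hh<28)|(Hh>177))&(S>70)))|((V>150)&(S<60)&(Hh<60)))
        nl,lab,st,_=cv2.connectedComponentsWithStats(m.astype(np.uint8));k=1+np.argmax(st[1:,4]);m=(lab==k).astype(np.float32)
        """+s[j:]
open('fit.py','w').write(s)
E
python3 - <<'E'
from fit import *
t=cv2.imread("pics/top0.png");s=cv2.imread("pics/scene0.png")
fitstamp({"top":(t,(440,232,50,36)),"scene":(s,(178,274,40,50))},None,[.461,-.298,.03])
a=cv2.imread('pics/fit_top.png');b=cv2.imread('pics/fit_scene.png')
h=max(a.shape[0],b.shape[0]);p=lambda i:cv2.copyMakeBorder(i,0,h-i.shape[0],0,0,0)
cv2.imwrite('pics/fit2.png',np.hstack([p(a),p(b)]))
E
```

```text
['top', 'scene'] [ 0.4576 -0.2978] 5.292953324582094 2188.9960784313726 [np.float32(6306.0), np.float32(12380.0)]
['top'] [ 0.4585 -0.3004] 2.177606802835169 738.0549019607843 [np.float32(6306.0)]
['scene'] [ 0.4562 -0.2972] 8.654451314866812 780.686274509804 [np.float32(12380.0)]
```

View pics/fit2.png

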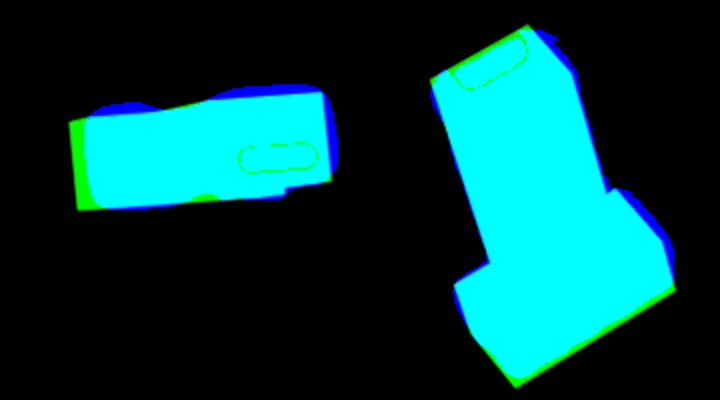

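Top-camera estimates are stamp (0.458,-0.300), foam (0.580,0.268) and frame (0.476,0.011). The scene camera is offset from these by about (+1,+2.5) mm throughout, which is within calibration error, so I'm using the averages. Now planning the transit.

```bash
cat > plan.py <<'E'
from h import *
import sys,json
def plan(tgt,n,yaw1,start=None):
    o=sensors.get_obs();p=np.array(o["tool_pos"]) if start is None else np.array(start[:3]);y=o["tool_rot"][2] if start is None else start[3]
    d=(np.array(tgt)-p)/n;dt=-(((yaw1-y)+180)%360-180)/n
    rows=[]
    for i in range(n):
        c,s=np.cos(np.radians(y)),np.sin(np.radians(y))
        rows.append([round(float(c*d[0]+s*d[1]),3),round(float(s*d[0]-c*d[1]),3),round(float(-d[2]),3)]);y-=dt
    print(n,"turn",round(float(dt),2),json.dumps(rows))
E
python3 - <<'E'
from plan import *
plan([.5,.35,.22],8,50)
plan([.56,0,.22],7,26,[.5,.35,.22,50])
plan([.458,-.299,.15],7,4,[.56,0,.22,26])
E
```

```text
8 turn 3.02 [[-0.022, 0.048, 0.0], [-0.019, 0.049, 0.0], [-0.017, 0.05, 0.0], [-0.014, 0.051, 0.0], [-0.011, 0.052, 0.0], [-0.009, 0.052, 0.0], [-0.006, 0.053, 0.0], [-0.003, 0.053, 0.0]]
7 turn 3.43 [[-0.033, 0.039, -0.0], [-0.03, 0.041, -0.0], [-0.028, 0.042, -0.0], [-0.025, 0.044, -0.0], [-0.023, 0.045, -0.0], [-0.02, 0.047, -0.0], [-0.017, 0.048, -0.0]]
7 turn 3.14 [[-0.032, 0.032, 0.01], [-0.03, 0.034, 0.01], [-0.028, 0.035, 0.01], [-0.026, 0.037, 0.01], [-0.024, 0.038, 0.01], [-0.022, 0.039, 0.01], [-0.02, 0.041, 0.01]]
```

```bash
python3 -m inch '{"dp":[[-0.022,0.048,0],[-0.019,0.049,0],[-0.017,0.050,0],[-0.014,0.051,0],[-0.011,0.052,0],[-0.009,0.052,0],[-0.006,0.053,0],[-0.003,0.053,0]],"turn":[3,3,3,3,3,3,3,3]}' -1
python3 -m inch '{"dp":[[-0.033,0.039,0],[-0.030,0.041,0],[-0.028,0.042,0],[-0.025,0.044,0],[-0.023,0.045,0],[-0.020,0.047,0],[-0.017,0.048,0]],"turn":[3.4,3.4,3.4,3.4,3.4,3.4,3.4]}'
python3 - <<'E'
from plan import *
plan([.458,-.299,.15],7,4)
E
```

```text
time_s: 1.1
tool_pos: [0.5016, 0.3502, 0.2222]
tool_rot: [-180.0, 0.0, 50.1]
force: [0.5, 0.7, -0.4]
grip_width: 0.0871
time_s: 1.98
tool_pos: [0.5624, -0.0001, 0.2223]
tool_rot: [-180.0, 0.0, 26.2]
force: [0.7, -0.3, 0.4]
grip_width: 0.087
7 turn 3.18 [[-0.032, 0.032, 0.01], [-0.03, 0.033, 0.01], [-0.029, 0.035, 0.01], [-0.027, 0.037, 0.01], [-0.024, 0.038, 0.01], [-0.022, 0.039, 0.01], [-0.02, 0.04, 0.01]]
```

```bash
python3 -m inch '{"dp":[[-0.032,0.032,0.01],[-0.030,0.033,0.01],[-0.029,0.035,0.01],[-0.027,0.037,0.01],[-0.024,0.038,0.01],[-0.022,0.039,0.01],[-0.020,0.040,0.01],[0,0,0]],"turn":[3.2,3.2,3.2,3.2,3.2,3.2,3.0,0]}'
python3 - <<'E'
from plan import *
for n in("top","scene"): cv2.imwrite(f"pics/{n}1.png",vision.read_camera(n))
plan([.458,-.299,.045],4,4)
t=cv2.imread("pics/top1.png");s=cv2.imread("pics/scene1.png")
a=lambda im,u,v,w,h,k:cv2.resize(im[v:v+h,u:u+w],None,fx=k,fy=k,interpolation=cv2.INTER_CUBIC)
cv2.imwrite("pics/c7.png",np.hstack([a(t,400,180,130,130,3),a(s,130,200,130,130,3)]))
E
```

```text
time_s: 2.98
tool_pos: [0.4559, -0.3004, 0.1517]
tool_rot: [179.9, 0.2, 3.7]
force: [0.6, -0.5, -0.9]
grip_width: 0.0868
4 turn 0.02 [[-0.0, 0.001, 0.027], [-0.0, 0.001, 0.027], [-0.0, 0.001, 0.027], [-0.0, 0.001, 0.027]]
```

View pics/c7.png

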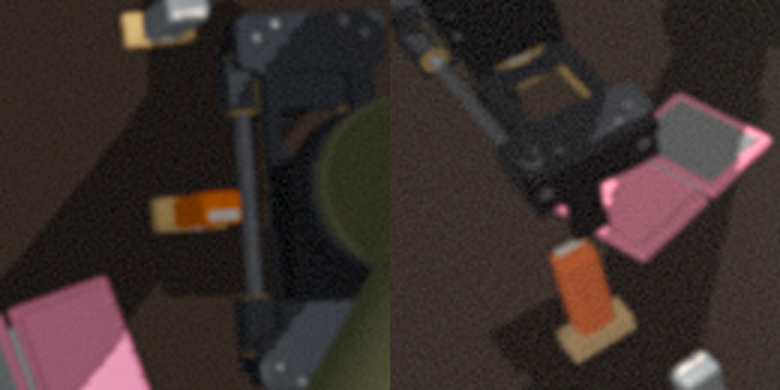

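The gripper is straddling the orange stamp with jaws along x, and the grey stamp and pink pad are clear. Descending.

```bash
python3 -m inch '{"dp":[[0,0,0.025],[0,0,0.025],[0,0,0.025],[0,0,0.015],[0,0,0.015],[0,0,0]],"turn":[0,0,0,0,0,0]}'
python3 - <<'E'
from plan import *
for n in("top","scene"): cv2.imwrite(f"pics/{n}2.png",vision.read_camera(n))
o=sensors.get_obs();print(o["tool_pos"],o["tool_rot"],o["force"])
t=cv2.imread("pics/top2.png");s=cv2.imread("pics/scene2.png")
a=lambda im,u,v,w,h,k:cv2.resize(im[v:v+h,u:u+w],None,fx=k,fy=k,interpolation=cv2.INTER_CUBIC)
cv2.imwrite("pics/c8.png",np.hstack([a(t,420,200,80,90,5),a(s,150,240,80,90,5)]))
E
```

```text
time_s: 3.82
tool_pos: [0.4587, -0.2959, 0.0467]
tool_rot: [-180.0, 0.1, 4.2]
force: [0.8, -0.2, -0.3]
grip_width: 0.0871
[ 0.4594 -0.2968  0.048 ] [179.9812  -0.0398   4.1463] [ 0.3599 -0.7962  0.7615]
```

View pics/c8.png

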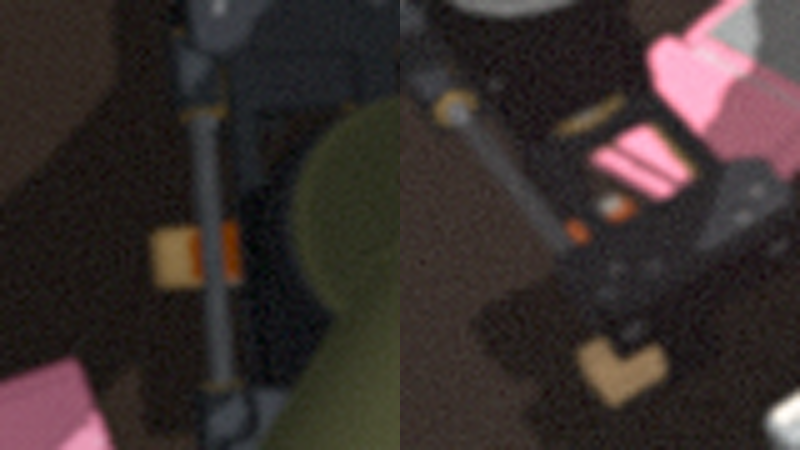

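Everything is straddled properly. A small y correction and 4 mm down, then close.

```bash
python3 -m inch '{"dp":[[0,0.002,0.004],[0,0,0]],"turn":[0,0]}'
python3 -m inch '{"dp":[[0,0,0],[0,0,0],[0,0,0],[0,0,0],[0,0,0],[0,0,0],[0,0,0],[0,0,0]],"turn":[0,0,0,0,0,0,0,0]}' 1 35
```

```text
time_s: 4.18
tool_pos: [0.4593, -0.2989, 0.0437]
tool_rot: [180.0, -0.0, 4.1]
force: [0.2, 0.2, -0.0]
grip_width: 0.0872
time_s: 5.18
tool_pos: [0.4593, -0.2986, 0.0436]
tool_rot: [180.0, -0.0, 4.1]
force: [-1.2, 0.7, -0.7]
grip_width: 0.0199
```

Gripped at 19.9 mm, which matches the 20 mm side. Lift and look.

```bash
python3 -m inch '{"dp":[[0,0,-0.01],[0,0,-0.02],[0,0,-0.03],[0,0,-0.03],[0,0,-0.02],[0,0,0],[0,0,0]],"turn":[0,0,0,0,0,0,0]}'
python3 - <<'E'
from plan import *
for n in("top","scene"): cv2.imwrite(f"pics/{n}3.png",vision.read_camera(n))
o=sensors.get_obs();print(o["tool_pos"],o["tool_rot"],o["force"],o["grip_width"])
p=o["tool_pos"]
a=lambda im,u,v,w,h,k:cv2.resize(im[v:v+h,u:u+w],None,fx=k,fy=k,interpolation=cv2.INTER_CUBIC)
L=[]
for n in("top","scene"):
    im=cv2.imread(f"pics/{n}3.png");u,v=proj(n,[p[0],p[1],p[2]-.03]).astype(int);L.append(a(im,u-40,v-50,80,100,5));print(u,v)
cv2.imwrite("pics/c9.png",np.hstack(L))
plan([.57,-.02,.15],7,4)
plan([.581,.269,.15],6,4,[.57,-.02,.15,4])
E
```

```text
time_s: 6.05
tool_pos: [0.4589, -0.2983, 0.1534]
tool_rot: [-180.0, 0.0, 4.1]
force: [-0.5, -0.2, -1.7]
grip_width: 0.0195
[ 0.4585 -0.2982  0.1527] [-179.9536    0.0853    4.14  ] [ 0.0904 -0.4246 -1.2608] 0.020143264555439945
478 247
186 272
7 turn 0.02 [[0.019, -0.038, 0.0], [0.019, -0.038, 0.0], [0.019, -0.039, 0.0], [0.019, -0.039, 0.0], [0.019, -0.039, 0.0], [0.019, -0.039, 0.0], [0.019, -0.039, 0.0]]
6 turn 0.0 [[0.005, -0.048, -0.0], [0.005, -0.048, -0.0], [0.005, -0.048, -0.0], [0.005, -0.048, -0.0], [0.005, -0.048, -0.0], [0.005, -0.048, -0.0]]
```

View pics/c9.png

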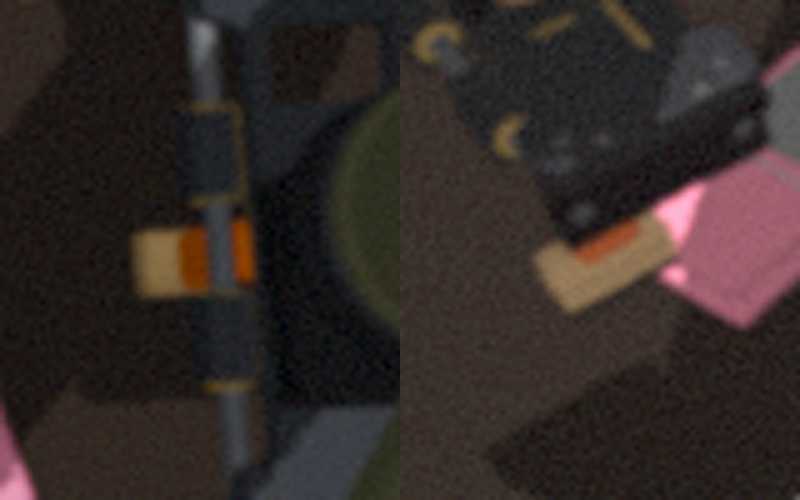

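The stamp hangs squarely in the jaws, with the wood block level and long side across the jaws. Move to above the blue pad.

```bash
python3 -m inch '{"dp":[[0.019,-0.039,0],[0.019,-0.039,0],[0.019,-0.039,0],[0.019,-0.039,0],[0.019,-0.039,0],[0.019,-0.039,0],[0.019,-0.039,0]],"turn":[0,0,0,0,0,0,0]}'
python3 -m inch '{"dp":[[0.005,-0.048,0],[0.005,-0.048,0],[0.005,-0.048,0],[0.005,-0.048,0],[0.005,-0.048,0],[0.005,-0.048,0],[0,0,0],[0,0,0]],"turn":[0,0,0,0,0,0,0,0]}'
python3 - <<'E'
from plan import *
for n in("top","scene"): cv2.imwrite(f"pics/{n}4.png",vision.read_camera(n))
o=sensors.get_obs();print(o["tool_pos"],o["tool_rot"],o["force"],o["grip_width"])
p=o["tool_pos"]
a=lambda im,u,v,w,h,k:cv2.resize(im[v:v+h,u:u+w],None,fx=k,fy=k,interpolation=cv2.INTER_CUBIC)
L=[]
for n in("top","scene"):
    im=cv2.imread(f"pics/{n}4.png");u,v=proj(n,[p[0],p[1],p[2]-.04]).astype(int);L.append(a(im,u-50,v-60,100,120,4));print(u,v)
cv2.imwrite("pics/c10.png",np.hstack(L))
plan([.581,.269,.08],1,4)
E
```

```text
time_s: 7.02
tool_pos: [0.5719, -0.0155, 0.1525]
tool_rot: [180.0, 0.1, 4.1]
force: [0.8, -0.6, -0.4]
grip_width: 0.0196
time_s: 8.02
tool_pos: [0.5809, 0.2717, 0.1523]
tool_rot: [179.9, 0.1, 4.1]
force: [-0.4, -0.8, -0.9]
grip_width: 0.0196
[0.5815 0.2705 0.1531] [179.9218   0.0354   3.9925] [ 0.6123 -0.5956 -0.3309] 0.019920992125130814
166 175
450 196
1 turn -0.01 [[-0.001, 0.001, 0.073]]
```

View pics/c10.png

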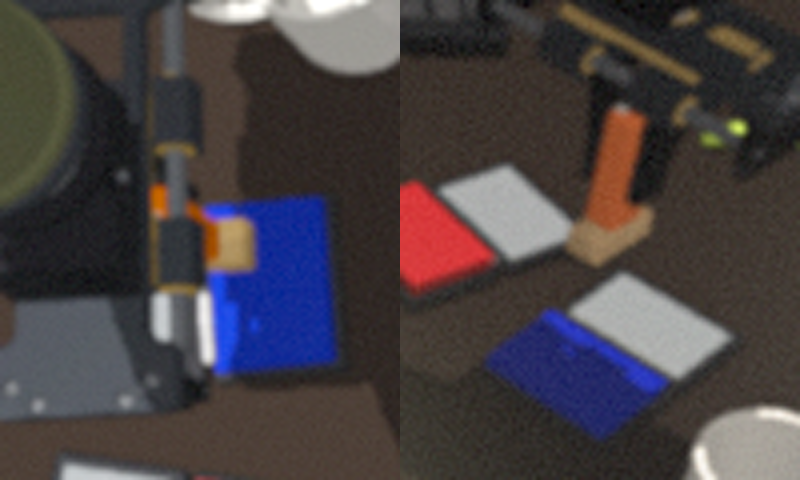

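It hangs upright over the pad. Descend to about 8 mm above the foam, then inch down.

```bash
python3 -m inch '{"dp":[[-0.001,0.001,0.02],[0,0,0.03],[0,0,0.02],[0,0,0.01],[0,0,0],[0,0,0]],"turn":[0,0,0,0,0,0]}'
python3 - <<'E'
from plan import *
for n in("top","scene"): cv2.imwrite(f"pics/{n}5.png",vision.read_camera(n))
o=sensors.get_obs();print(o["tool_pos"],o["tool_rot"],o["force"],o["grip_width"])
p=o["tool_pos"]
a=lambda im,u,v,w,h,k:cv2.resize(im[v:v+h,u:u+w],None,fx=k,fy=k,interpolation=cv2.INTER_CUBIC)
L=[]
for n in("top","scene"):
    im=cv2.imread(f"pics/{n}5.png");u,v=proj(n,[p[0],p[1],p[2]-.04]).astype(int);L.append(a(im,u-50,v-60,100,120,4));print(u,v)
cv2.imwrite("pics/c11.png",np.hstack(L))
E
```

```text
time_s: 8.88
tool_pos: [0.5811, 0.2719, 0.0746]
tool_rot: [-180.0, -0.1, 4.1]
force: [0.2, -0.1, -0.2]
grip_width: 0.0196
[0.5811 0.272  0.0747] [-179.9436   -0.1093    4.1453] [-0.2902  0.1148 -1.6324] 0.019824884211520767
178 183
445 222
```

View pics/c11.png

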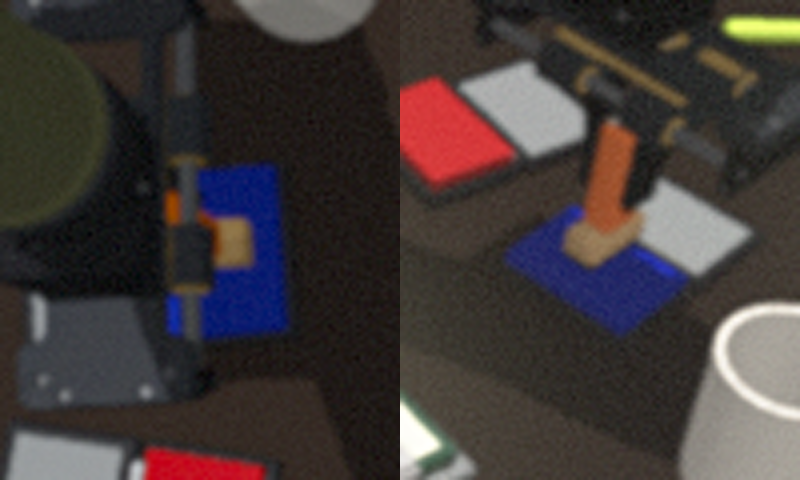

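```bash
python3 -m inch '{"dp":[[0,0.002,0.004],[0,0,0.004],[0,0,0],[0,0,0]],"turn":[0,0,0,0]}'
python3 -m inch '{"dp":[[0,0,0.002],[0,0,0.002],[0,0,0],[0,0,0]],"turn":[0,0,0,0]}'
```

```text
time_s: 9.48
tool_pos: [0.5804, 0.2697, 0.0655]
tool_rot: [-180.0, 0.0, 4.1]
force: [-0.3, 0.8, -1.9]
grip_width: 0.0198
time_s: 9.98
tool_pos: [0.5807, 0.2698, 0.062]
tool_rot: [-180.0, -0.0, 4.1]
force: [-1.7, -0.1, 0.8]
grip_width: 0.0196
```

```bash
python3 -m inch '{"dp":[[0,0,0.0015],[0,0,0.001],[0,0,0],[0,0,0],[0,0,0]],"turn":[0,0,0,0,0]}'
python3 - <<'E'
from plan import *
cv2.imwrite("pics/scene6.png",vision.read_camera("scene"));crop(cv2.imread("pics/scene6.png"),395,150,110,90,6,"pics/c12.png")
cv2.imwrite("pics/top6.png",vision.read_camera("top"));crop(cv2.imread("pics/top6.png"),130,140,110,90,6,"pics/c12t.png")
o=sensors.get_obs();print(o["tool_pos"],o["tool_rot"],o["force"],o["grip_width"],o["wrist_torque"])
E
```

```text
time_s: 10.6
tool_pos: [0.5807, 0.2698, 0.0597]
tool_rot: [-180.0, -0.0, 4.1]
force: [-0.6, -0.2, 5.2]
grip_width: 0.0201
[0.5807 0.2698 0.0597] [-179.9749   -0.0336    4.1439] [-1.8627 -0.1629  4.9335] 0.019735367500354702 [-0.2538  0.3441 -0.057 ]
```

View pics/c12.png

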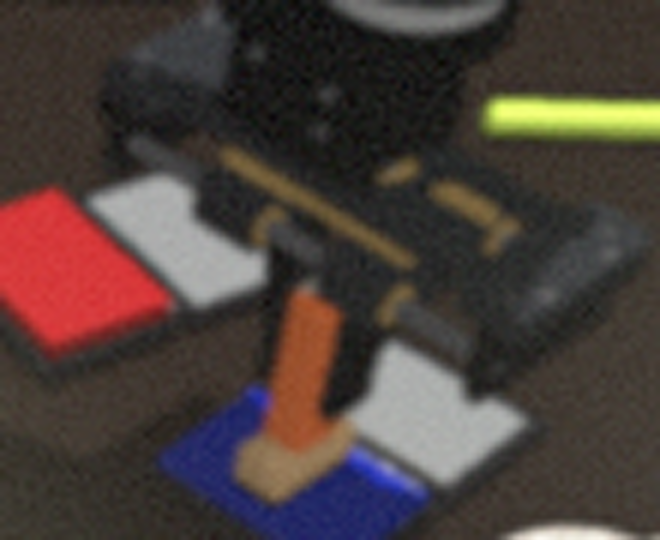

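View pics/c12t.png

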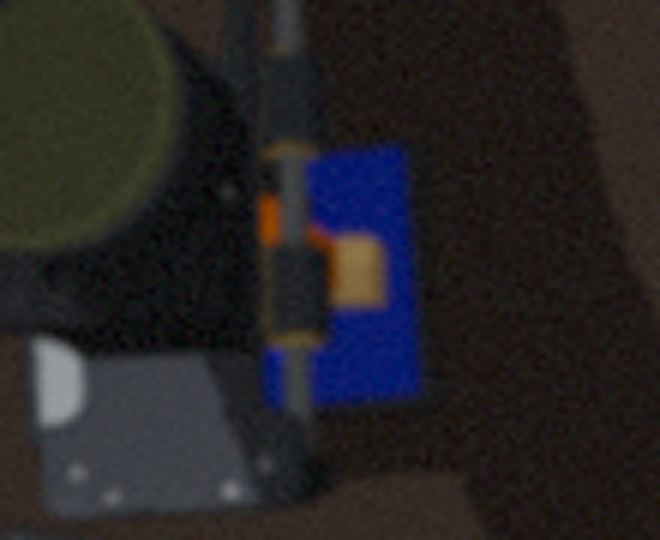

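The stamp is centred on the blue foam: block mid-row 272 against foam mid-row 270 in the crop. It was pressed at about 6 N, so it is inked. Lift and go above the frame, turning to the form's yaw.

```bash
python3 -m inch '{"dp":[[0,0,-0.005],[0,0,-0.015],[0,0,-0.03],[0,0,-0.03],[0,0,-0.01],[0,0,0]],"turn":[0,0,0,0,0,0]}'
python3 - <<'E'
from plan import *
plan([.4765,.0127,.14],8,-5.3)
E
```

```text
time_s: 11.45
tool_pos: [0.5806, 0.2697, 0.1494]
tool_rot: [-180.0, -0.0, 4.1]
force: [-0.2, 0.0, -0.7]
grip_width: 0.02
8 turn 1.18 [[-0.015, 0.031, 0.001], [-0.015, 0.031, 0.001], [-0.014, 0.032, 0.001], [-0.013, 0.032, 0.001], [-0.013, 0.032, 0.001], [-0.012, 0.033, 0.001], [-0.011, 0.033, 0.001], [-0.011, 0.033, 0.001]]
```

```bash
python3 -m inch '{"dp":[[-0.015,0.031,0],[-0.015,0.031,0],[-0.014,0.032,0],[-0.013,0.032,0],[-0.013,0.032,0],[-0.012,0.033,0],[-0.011,0.033,0],[-0.011,0.033,0]],"turn":[1.2,1.2,1.2,1.2,1.2,1.2,1.1,1.1]}'
python3 -m inch '{"dp":[[0,0,0.02],[0,0,0.03],[0,0,0.01],[0,0,0],[0,0,0]],"turn":[0,0,0,0,0]}'
python3 - <<'E'
from plan import *
for n in("top","scene"): cv2.imwrite(f"pics/{n}7.png",vision.read_camera(n))
o=sensors.get_obs();print(o["tool_pos"],o["tool_rot"],o["force"],o["grip_width"])
p=o["tool_pos"]
a=lambda im,u,v,w,h,k:cv2.resize(im[v:v+h,u:u+w],None,fx=k,fy=k,interpolation=cv2.INTER_CUBIC)
L=[]
for n in("top","scene"):
    im=cv2.imread(f"pics/{n}7.png");u,v=proj(n,[p[0],p[1],p[2]-.04]).astype(int);L.append(a(im,u-40,v-50,80,100,5));print(u,v)
cv2.imwrite("pics/c13.png",np.hstack(L))
plan([.4765,.0127,.075],1,-5.3)
E
```

```text
time_s: 12.45
tool_pos: [0.4745, 0.0113, 0.1476]
tool_rot: [179.9, 0.1, -5.3]
force: [0.1, 0.7, -1.6]
grip_width: 0.0198
time_s: 13.08
tool_pos: [0.4767, 0.0125, 0.0898]
tool_rot: [-180.0, -0.1, -5.3]
force: [0.6, -0.0, -0.0]
grip_width: 0.0197
[0.4769 0.0126 0.0899] [-179.9642   -0.0915   -5.2464] [-0.1468  0.0352 -1.1154] 0.02014229145169745
306 237
328 238
1 turn 0.05 [[-0.0, -0.0, 0.015]]
```

View pics/c13.png

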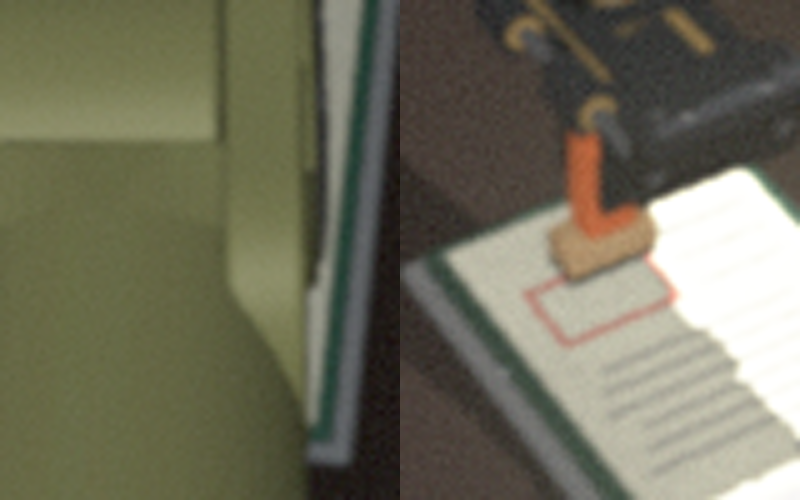

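The top camera is blocked by the arm, so the scene camera has to do the check. It shows the block above the frame. Descend to about 4 mm above the paper.

```bash
python3 -m inch '{"dp":[[0,0,0.01],[0,0,0.007],[0,0,0.003],[0,0,0],[0,0,0]],"turn":[0,0,0,0,0]}'
python3 - <<'E'
from plan import *
cv2.imwrite("pics/scene8.png",vision.read_camera("scene"))
o=sensors.get_obs();p=o["tool_pos"];print(p,o["tool_rot"],o["force"],o["grip_width"])
im=cv2.imread("pics/scene8.png");crop(im,300,205,64,60,10,"pics/c14.png")
# overlay: predicted block if at TCP, face z = tcp-.0435; frame from model
def T(x,y,yaw,P): c,s=np.cos(np.radians(yaw)),np.sin(np.radians(yaw));return [x+c*P[0]-s*P[1],y+s*P[0]+c*P[1],P[2]]
k=10;big=cv2.imread("pics/c14.png")
q=lambda P:tuple(((proj("scene",P)-[300,205]+.5)*k-.5).round().astype(int).tolist())
R=lambda a,b,z:[[-a,-b,z],[a,-b,z],[a,b,z],[-a,b,z]]
f=p[2]-.0435
for z,col in((f,(0,255,0)),(f+.02,(255,255,0))):
    cv2.polylines(big,[np.array([q(T(p[0]+.0004,p[1]+.0013,-5.3,P)) for P in R(.011,.023,z)])],True,col,1)
cv2.polylines(big,[np.array([q(T(.4769,.0140,-5.3,P)) for P in R(.017,.029,.022)])],True,(255,0,255),1)
cv2.imwrite("pics/c14o.png",big)
E
```

```text
time_s: 13.8
tool_pos: [0.4763, 0.0125, 0.0692]
tool_rot: [-180.0, -0.0, -5.3]
force: [0.2, -0.0, -0.7]
grip_width: 0.0196
[0.4763 0.0124 0.0693] [-179.9897   -0.0301   -5.2583] [-0.2847  0.7583 -1.0359] 0.01947856967655684
```

View pics/c14.png

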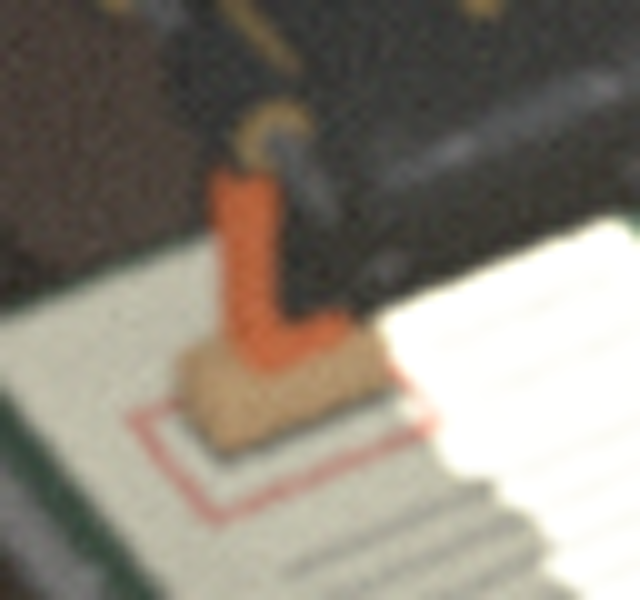

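View pics/c14o.png

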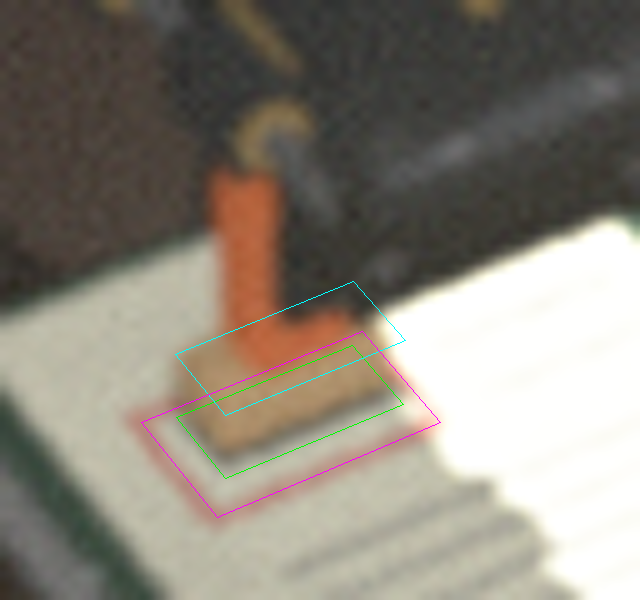

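The block's bottom edge runs parallel to the frame (slopes -22.0° and -23.2°, model -22.4°). The dark strip beneath it is rubber or shadow. Lower to near contact and re-check centring.

```bash
python3 -m inch '{"dp":[[0,0,0.002],[0,0,0.001],[0,0,0],[0,0,0]],"turn":[0,0,0,0]}'
cat > ov.py <<'E'
from plan import *
import sys
def ov(tag,h=.0435):
    cv2.imwrite(f"pics/scene{tag}.png",vision.read_camera("scene"))
    o=sensors.get_obs();p=o["tool_pos"];print(p,o["tool_rot"],o["force"],o["grip_width"],o["wrist_torque"])
    im=cv2.imread(f"pics/scene{tag}.png");k=16;u0,v0=310,233
    big=cv2.resize(im[v0:v0+28,u0:u0+38],None,fx=k,fy=k,interpolation=cv2.INTER_CUBIC)
    big=np.clip(255*(big/255.)**.6,0,255).astype(np.uint8)
    def T(x,y,yaw,P): c,s=np.cos(np.radians(yaw)),np.sin(np.radians(yaw));return [x+c*P[0]-s*P[1],y+s*P[0]+c*P[1],P[2]]
    q=lambda P:tuple(((proj("scene",P)-[u0,v0]+.5)*k-.5).round().astype(int).tolist())
    R=lambda a,b,z:[[-a,-b,z],[a,-b,z],[a,b,z],[-a,b,z]]
    f=p[2]-h
    cv2.polylines(big,[np.array([q(T(.4769,.0140,-5.3,P)) for P in R(.010,.022,.022)])],True,(0,255,0),1)
    cv2.polylines(big,[np.array([q(T(.4769,.0140,-5.3,P)) for P in R(.017,.029,.022)])],True,(255,0,255),1)
    cv2.imwrite(f"pics/ov{tag}.png",big)
ov(sys.argv[1])
E
python3 ov.py 9
```

```text
time_s: 14.35
tool_pos: [0.4761, 0.0124, 0.0661]
tool_rot: [-180.0, -0.0, -5.3]
force: [-0.2, 0.7, -0.1]
grip_width: 0.0198
[0.4761 0.0124 0.0661] [-179.996    -0.0081   -5.2577] [ 0.3064 -1.2367 -0.9853] 0.01970709646072138 [-0.0769  0.0816 -0.0008]
```

View pics/ov9.png

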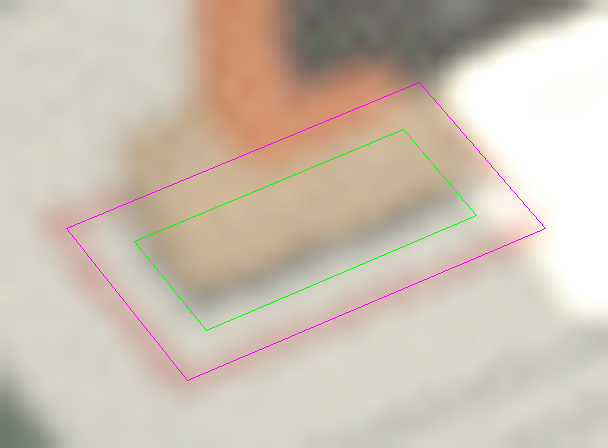

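The frame is parallel, but the black rubber edge seems a few mm closer to the foot than expected. I'll check this with intensity profiles before touching the paper.

Run:
```python
from h import *
a=cv2.imread("pics/scene9.png")
for u in (322,324,326,328,330,332,334,336,338): print(u,[(v,*a[v,u].tolist()) for v in range(240,260)][::1])
crop(a,308,215,42,45,16,"pics/c15.png")
s=cv2.imread("pics/scene0.png")
for u in(192,194,196,200,204): print(u,[(v,*s[v,u].tolist()) for v in range(306,328)])
```

```text
322 [(240, 88, 125, 165), (241, 102, 136, 173), (242, 103, 138, 168), (243, 108, 145, 174), (244, 111, 148, 180), (245, 110, 146, 180), (246, 112, 150, 180), (247, 108, 144, 174), (248, 105, 141, 171), (249, 101, 136, 164), (250, 94, 123, 146), (251, 101, 115, 125), (252, 133, 146, 148), (253, 161, 179, 180), (254, 169, 188, 191), (255, 153, 170, 189), (256, 136, 149, 185), (257, 149, 165, 186), (258, 168, 187, 190), (259, 170, 188, 191)]
324 [(240, 63, 100, 178), (241, 76, 113, 183), (242, 87, 125, 179), (243, 101, 139, 176), (244, 109, 147, 179), (245, 112, 150, 180), (246, 113, 151, 179), (247, 106, 142, 170), (248, 108, 144, 175), (249, 98, 132, 161), (250, 95, 119, 136), (251, 120, 133, 138), (252, 154, 173, 174), (253, 165, 185, 188), (254, 155, 172, 190), (255, 132, 147, 183), (256, 143, 159, 185), (257, 170, 188, 194), (258, 169, 189, 189), (259, 171, 189, 190)]
326 [(240, 63, 102, 188), (241, 62, 102, 189), (242, 72, 110, 185), (243, 91, 128, 182), (244, 103, 139, 176), (245, 110, 148, 178), (246, 110, 145, 174), (247, 104, 144, 171), (248, 102, 139, 168), (249, 96, 122, 145
[... 4396 characters left out ...]
, 116, 144), (315, 81, 108, 134), (316, 60, 81, 100), (317, 38, 49, 61), (318, 35, 37, 47), (319, 32, 33, 44), (320, 32, 34, 44), (321, 33, 33, 43), (322, 34, 38, 49), (323, 29, 30, 45), (324, 41, 42, 54), (325, 48, 54, 65), (326, 44, 48, 63), (327, 43, 47, 62)]
204 [(306, 99, 142, 200), (307, 90, 127, 172), (308, 93, 126, 160), (309, 91, 122, 150), (310, 84, 113, 144), (311, 83, 114, 141), (312, 84, 115, 141), (313, 71, 94, 119), (314, 50, 64, 82), (315, 30, 38, 48), (316, 30, 36, 50), (317, 28, 30, 47), (318, 34, 39, 47), (319, 34, 34, 49), (320, 38, 41, 50), (321, 32, 38, 50), (322, 41, 44, 58), (323, 45, 53, 65), (324, 46, 54, 64), (325, 48, 53, 66), (326, 49, 54, 69), (327, 47, 54, 67)]
```

View pics/c15.png

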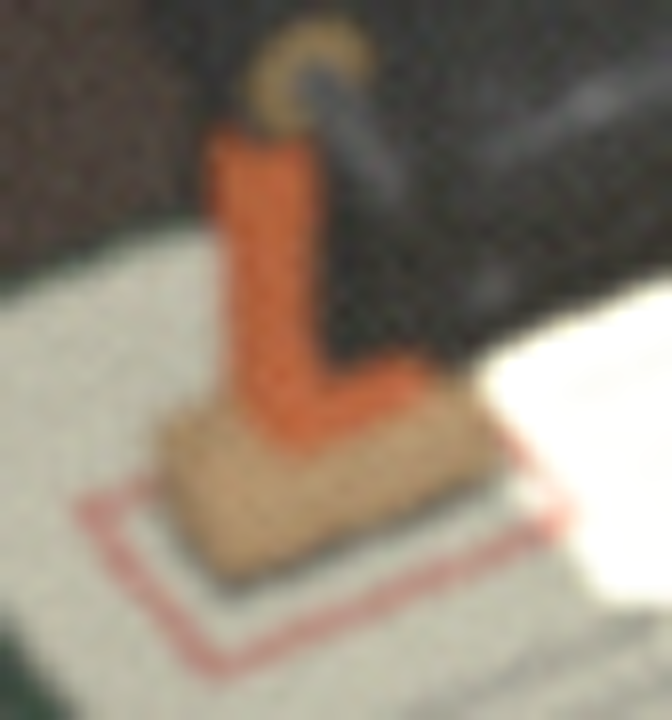

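Run:
```python
from h import *
def T(x,y,z0,yaw,P): c,s=np.cos(np.radians(yaw)),np.sin(np.radians(yaw));return [x+c*P[0]-s*P[1],y+s*P[0]+c*P[1],P[2]+z0]
R=lambda a,b,z:[[-a,-b,z],[a,-b,z],[a,b,z],[-a,b,z]]
def draw(f,u0,v0,w,h,k,pose):
    im=cv2.imread(f);big=cv2.resize(im[v0:v0+h,u0:u0+w],None,fx=k,fy=k,interpolation=cv2.INTER_CUBIC)
    big=np.clip(255*(big/255.)**.6,0,255).astype(np.uint8)
    q=lambda P:tuple(((proj("scene",P)-[u0,v0]+.5)*k-.5).round().astype(int).tolist())
    for a,b,z,c in((.010,.022,0,(0,255,0)),(.011,.023,.004,(255,255,0)),(.011,.023,.02,(255,0,0)),(.010,.013,.092,(255,0,255)),(.010,.013,.02,(255,0,255))):
        cv2.polylines(big,[np.array([q(T(*pose,P)) for P in R(a,b,z)])],True,c,1)
    return big
A=draw("pics/scene0.png",176,272,38,54,10,(.4593,-.2973,0,4.1))
B=draw("pics/scene9.png",308,215,42,54,10,(.4765,.0137,.0226,-5.3))
cv2.imwrite("pics/cmp.png",np.hstack([A,B]))
```

```text
(no output)
```

View pics/cmp.png

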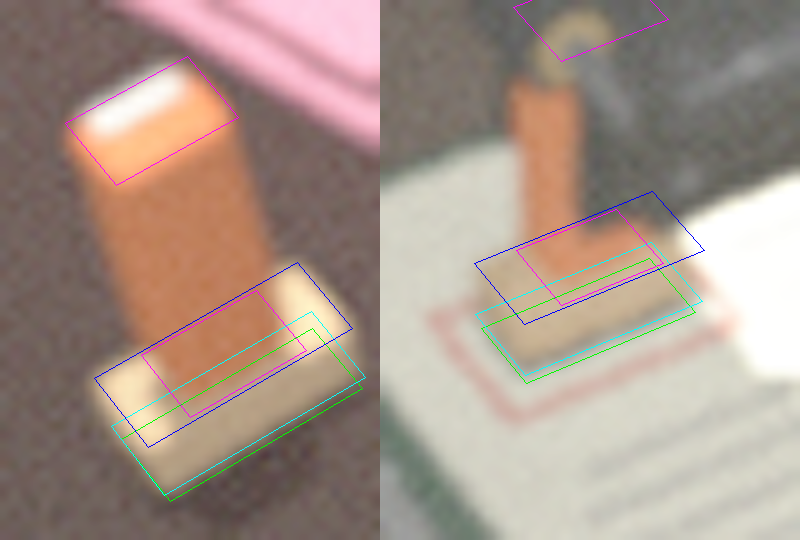

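Two camera checks both suggest the stamp sits about 1–3 mm towards the foot and about 1 mm to +y. These are the inking picture (1 mm) and the hover picture (2–3 mm, partly confounded by height). I'll correct halfway by +2 mm x and -1 mm y, then press.

```bash
python3 -m inch '{"dp":[[0.002,0.001,0],[0,0,0],[0,0,0]],"turn":[0,0,0]}'
python3 -m inch '{"dp":[[0,0,0.001],[0,0,0.001],[0,0,0],[0,0,0]],"turn":[0,0,0,0]}'
```

```text
time_s: 14.78
tool_pos: [0.478, 0.0112, 0.0661]
tool_rot: [-180.0, -0.0, -5.3]
force: [-0.2, 0.0, -0.7]
grip_width: 0.0194
time_s: 15.28
tool_pos: [0.4781, 0.0113, 0.0642]
tool_rot: [-180.0, -0.0, -5.3]
force: [-1.3, -1.2, 1.0]
grip_width: 0.0192
```

```bash
python3 ov.py 10
```

```text
[0.4781 0.0113 0.0642] [-179.9895   -0.0141   -5.2554] [-0.6596 -0.1702  1.6704] 0.01987060496872201 [-0.1529  0.1644  0.0033]
```

View pics/ov10.png

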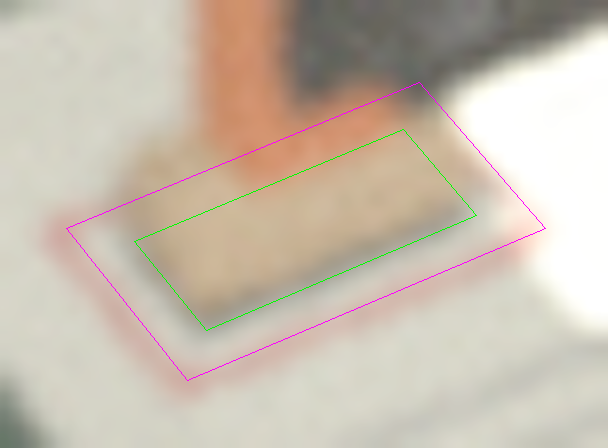

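Contact is made at about 2.2 N net (in-air baseline -0.87 N), and the footprint now coincides with the target outline centred in the frame. About 2.5 mm more for 6 N.

```bash
python3 -m inch '{"dp":[[0,0,0.001],[0,0,0.001],[0,0,0],[0,0,0]],"turn":[0,0,0,0]}'
for i in 1 2 3 4; do python3 -m inch '{"dp":[[0,0,0]],"turn":[0]}' | grep -E "force|pos"; done
```

```text
time_s: 15.82
tool_pos: [0.4781, 0.0113, 0.0622]
tool_rot: [-180.0, -0.0, -5.3]
force: [-0.8, -0.5, 4.6]
grip_width: 0.0197
tool_pos: [0.4781, 0.0113, 0.0622]
force: [-0.4, 0.1, 4.4]
tool_pos: [0.4781, 0.0113, 0.0621]
force: [-0.7, -0.2, 4.7]
tool_pos: [0.4781, 0.0113, 0.0621]
force: [-1.0, 0.3, 4.0]
tool_pos: [0.4781, 0.0113, 0.0621]
force: [-1.0, 0.3, 5.1]
```

```bash
python3 -m inch '{"dp":[[0,0,0.0004],[0,0,0],[0,0,0]],"turn":[0,0,0]}'
for i in 1 2 3 4 5 6; do python3 -m inch '{"dp":[[0,0,0]],"turn":[0]}' | grep -E "force"; done; python3 ov.py 11
python3 - <<'E'
from h import *
im=cv2.imread("pics/scene11.png");cv2.imwrite("pics/full11.png",im)
E
```

```text
time_s: 16.7
tool_pos: [0.4781, 0.0113, 0.0617]
tool_rot: [-180.0, -0.0, -5.3]
force: [-1.2, 0.1, 5.0]
grip_width: 0.0194
force: [-2.0, 0.1, 4.6]
force: [-2.0, -0.2, 5.0]
force: [-0.5, 0.2, 4.9]
force: [-0.4, 1.8, 5.4]
force: [-1.4, 1.1, 4.6]
force: [-0.3, 0.2, 5.7]
[0.4781 0.0113 0.0617] [-179.9937   -0.0137   -5.2545] [-0.2025 -0.9671  5.7762] 0.019673041857948638 [-0.1828  0.3468 -0.0216]
```

View pics/ov11.png

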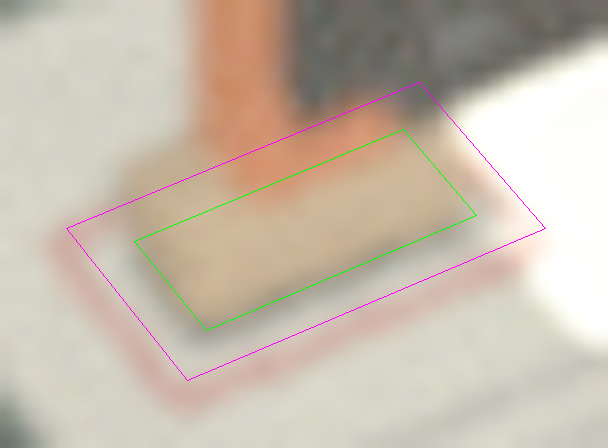

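View pics/full11.png

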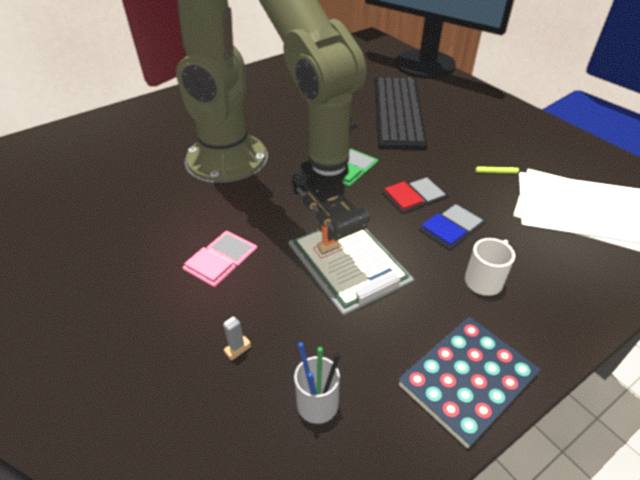

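The frame sank with the paper and all its visible lines are clear of the stamp. Net force averages about 6.0 N, nothing else has moved, and the white-dot side faces the foot. Handing in.

```bash
python3 -c "
from cell import env; print(env.sign_off())"
```

```text
the job is handed in; nothing more can be done
None
```

I inked the orange stamp on the middle of the blue pad at about 6 N. It now stands inside the red frame on the form, still gripped at 35 N. I handed the job in about 18 s into the 51 s allowed.

**Last checks:**
- **Force:** about 6.0 N on the paper. That is an average reading of 5.1 N plus 0.9 N for the held stamp's weight. Single readings varied by about ±0.5 N.
- **Angle:** the tool is vertical to within 0.02°. Its yaw of -5.3° matches the frame's measured angle of -5° to -6°.
- **Position:** in the last picture there is clear paper between the stamp and every frame line in view. The white-dot side faces the foot by the pick-up and turn angles; the dot itself was not in view.
- **Rest of the desk:** nothing else had moved in the last picture, and the stamp never touched the red pad.

**Where checks disagreed:**
- **Cameras:** they differed by about 1–3 mm, within their calibration.
- **Hover:** just above the paper the stamp looked 1–3 mm too far towards the foot, so I shifted it 2 mm towards the head and 1 mm in -y before it touched. After contact it lined up with the target outline.
- **Final placing:** the arm blocked the top camera here, so I checked it with the scene camera only.

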